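# Third hand: press a battery cell against the sprung fence

### The job

Zero the gauge on the press stand by twisting its knob clockwise to the stop and letting go, so that it springs all the way back by itself. Then take the small battery cell, set it flat on the stand's deck with one end square against the middle of the sprung fence, and push the fence in with the cell until the gauge needle stands inside the thick arc on the dial, never pushing the fence to the end of its travel and leaving the other things on the bench where they are. Do not let go: finish while still holding the cell there with that steady push, so that a colleague can fasten it.

Things in the scene. Friction and masses are not known exactly. Their poses are not given: they have to be found in the camera images.
- press_stand: Press stand, fixed to the bench: an aluminium base plate 160 (x) x 130 (y) x 14 mm high whose free front part is the deck, with a grey gauge housing across its back (x from +22 to +78 mm, full width, its top 50 mm above the bench). Origin: centre of the base plate's underside, on the bench. Its x axis is the pushing direction (from the deck towards the housing, roughly away from the robot), z up.
- fence_face (a point): Centre of the sprung fence's front face, which the cell is pressed against; 25 mm above the bench, 11 mm above the deck; it moves with the fence. The fence is a steel plate 34 mm wide (y), 26 mm high, 8 mm thick, standing on the centre line of the deck in front of the housing; the face looks along the stand's -x and lies at stand x = -10 mm at rest.
- fence (a joint): Travel of the sprung fence in m: 0 at rest, grows as it is pushed towards the housing along the stand's +x, stop at 0.022. Spring of 800 N/m without preload (0.011 m takes 8.8 N).
- needle (a joint): Needle of the dial on top of the housing (on its left as seen from the deck; dial 55 mm across), in rad, clockwise from above: 0 with the fence at rest, 0.1 rad per mm of fence travel. The thick dark arc spans 0.7 to 1.5 rad, that is 7 to 15 mm of fence travel; at 1.1, the middle of the arc, the needle points along the stand's +x. The needle only follows the fence.
- zero_knob (a joint): Spring-return zeroing knob on top of the housing, right of the dial, in rad: 0 at rest, grows clockwise seen from above, stop at 1.2. The spring pulls it back (0.02 N m at rest, 0.1 N m at the stop). Its grip bar (see knob_grip) lies at rest 0.6 rad counter-clockwise (from above) of the stand's x axis, at the stop 0.6 rad clockwise of it.
- knob_grip (a point): Point on the knob's upright turning axis, 76 mm above the bench, at stand x = +50, y = -31 mm, in the knob's grip: an upright black bar 34 mm long, 11 mm thick, from 58 to 86 mm above the bench, on a round skirt 38 mm across. The point's axes are those of the stand and do not turn with the knob.
- cell_center (a point): Centre of the battery cell, a loose dark grey block with a strip round its middle, 46 mm long (its x axis) x 26 mm wide (y) x 18 mm high (z), lying flat on the bench, to the right of the stand. Its two ends are alike: either may face the fence.
- heatsink_1: Bystander: black finned heat sink 28 x 34 x 22 mm, near the cell; origin at the centre of its underside.
- board_b: Bystander: small green circuit board 90 x 50 x 11 mm; origin at the centre of its underside.
- board_c: Bystander: blue circuit board 60 x 100 x 13 mm; origin at the centre of its underside.
- driver_red: Bystander: screwdriver with a red handle, 187 mm long; origin at its middle, underside.
- hexkey_set: Bystander: red folding hex key set, 28 x 85 x 20 mm; origin at the centre of its underside.
- tape_masking: Bystander: roll of masking tape lying flat, 103 mm across, 25 mm high; origin at the centre of its underside.
Things that resemble listed ones, but are neither listed nor needed, are in the scene too. What is shaped like the part that bears cell_center but white is not meant.

How it is judged:
On the way, in this order (a step that is already met when the one before it is completed fails the run):
1. the zeroing knob is twisted clockwise to its stop (value of joint zero_knob above 1.1 rad), for 0.1 s.
2. the knob is let go and has sprung back (value of joint zero_knob below 0.1 rad and contact force between the arm and zero_knob below 0.1 N), for 0.2 s.
3. after that, the cell starts to push the fence in (value of joint needle above 0.3 rad and contact force between cell and fence above 1 N), for 0.1 s.
At the end, for the whole second after the job is handed in: Robot still holding the cell flat on the deck (4 mm, 0.12 rad), within 8 mm of its centre line and 0.14 rad of the pushing direction, pressing the fence with 4 to 14 N; needle in the arc (0.7 to 1.5 rad) and still; robot not touching the fence; knob back at rest (z of cell_center in the frame of press_stand between 0.019 and 0.027 m and y of cell_center in the frame of press_stand between -0.008 and 0.008 m and angle between the x axis of cell_center and the x axis of press_stand, either way round below 0.14 rad and angle between cell_center's own z axis and vertical below 0.12 rad and value of joint needle between 0.7 and 1.5 rad and contact force between cell and fence between 4 and 14 N and contact force between the arm and fence below 0.5 N and contact force between any of the arm, the fingers and cell above 2 N and linear speed of cell below 0.01 m/s and velocity of joint fence between -0.005 and 0.005 m/s and value of joint zero_knob below 0.1 rad); the arm keeps its last pose, push and grip.
It fails at once if the fence is pushed to the end of its travel (past 20.5 mm) (value of joint fence above 0.0205 m).
It fails at once if another thing on the bench is moved by more than 30 mm (distance of any of heatsink_1, board_b, board_c, driver_red, hexkey_set, tape_masking from where it was at the start of the episode above 0.03 m).
It also fails if it takes over 51 s, if anything falls off the work surface, if the arm or the gripper's body presses on something with over 40 N, if the wrist force passes 120 N, or if a joint passes its speed limit or range.

### The arm

A 6-joint arm with a two-finger parallel gripper is mounted at the origin on a cart in front of the work surface, level with it; the furniture and walls round the work are solid. World frame = base frame: x ahead of the robot, y to its left, z up, the work surface at z = 0. Lengths are in m, angles in rad, forces in N, time in s.
With the tool pointing down it reaches from about 0.35 to 0.975 m from the base axis. Payload 4.9 kg.
Tool frame: the origin (TCP) lies at the very end of the fingers, on their centre line; the grasp point (between the pads) lies 19 mm behind it; z points along the fingers, y is the line along which they close (so a half turn about z gives the same grasp; the last joint's range is limited). The gripper opens to 85 mm and grips with 20 to 120 N. Pads are 22 mm wide; open, the fingers measure 114 mm over their backs; the gripper's body (76 mm by 85 mm) begins 54 mm behind the grasp point. The pads swing forward as they close: fully open they stand 13 mm farther back than shut.
Start: joints at [1.168, 0.053, 1.613, -0, 1.476, -0.119], TCP at [0.175, 0.6, 0.231] pointing down, gripper open.
Joint ranges: [-3.01, 3.01], [-1.01, 2.22], [0.06, 2.58], [-1.02, 4.17], [0.09, 2.62], [-3.14, 3.14]. Speed limits (rad/s): [2.57, 2.57, 3.14, 3.14, 3.14, 3.14].

### API

Orientations are given as a unit quaternion [w, x, y, z].
In Python, from plant import state, optics, ticket, nets gives the robot as it stands. The module is installed in compiled form; this text tells all that it offers.
- The arm moves only by the shell command python3 -m inch 'ROWS' [OPENING]. ROWS is JSON, a list of rows, each an object of numbers: "dx", "dy", "dz": the shift along the tool's x, y, z as a fraction of full scale; "rx", "ry", "rz": the turn, a rotation vector about the tool's x, y, z as a fraction of full scale. In form: [{"dx": .., "dy": .., "dz": .., "rx": .., "ry": .., "rz": ..}, ...]. A call has 1 to 5 rows; each row is the pose to reach, as a shift and turn from the pose commanded when the call began, along the tool's axes at that moment; what a row does not reach only later rows make up. Full scale, the value 1, is 0.8 m for a shift and 1.5 rad for a turn. A row lasts 1/10 s, in which the tool goes at most 50 mm and 8.59 degrees, less where a joint would pass 70% of its speed; a pose out of reach is approached as far as the arm can. A call with a number of a shift or a turn outside -1 to 1 is refused whole. A call with a gripper value outside its range is refused whole. OPENING is the opening, from -1 (shut) to 1 (fully open), set as the call begins (- or left out, the last holds). The fingers move at their own pace and stop on an object; the grip force is fixed at half the most. Time passes only in rows, so rows that repeat a pose let the fingers close. It gives the time, the measured TCP pose, the force, the opening and the grip force at its end, in the units of the state.
- state(): the state, without advancing time (a new reading comes with each control period).
- optics.grab_frame(name): name is "side" or "top" or "wrist"; returns the picture (480x640x3 uint8, red, green, blue); there is no depth.
- optics.camera_info(name): a dict with "fx", "fy", "cx", "cy" (pixels), "k1" (the pictures are not rectified: a ray, as slopes to the right and down, at radius r is drawn at 1 + k1 r^2 times it, then the intrinsics apply), "R" (3x3) and "t" (3): a world point X has camera coordinates R X + t. Camera axes: x right, y down, z forward; pixel columns grow to the right and rows downward; lengths in m; the calibration is good to about 2 mm. A picture is of the moment at which its call begins: read the wrist's pose just before it. camera_info takes no time and is no camera call; for the wrist camera it gives the pose at the moment of the call.
- ticket.job_done(): hands the job in; it is judged then, once.
Trained networks look in the newest picture that a camera, given by its name, has taken for a name from the list of things; names that differ only in an ending like _2 or _b are one class to them, and where a whole thing is asked for, a point or a joint stands for the part that bears it (a point fixed in the world has none). Each returns a list of dicts, best first, with "confidence" (0 to 1); they miss things now and then, are a little off and sometimes report something else, mostly with a low value. They report only what shows in the picture. A call takes as long as a camera call. They do not tell look-alikes from the thing itself.
- nets.boxes_of(camera, name): "bbox" ([centre column, centre row, width, height] in pixels, round what is visible of it).
- nets.outline_of(camera, name): "pixels" (480x640 bool, what is visible of it) and "bbox" ([centre column, centre row, width, height] in pixels, round what is visible of it).
The state is a dict: "time": time; "joint_pos": joint angles; "joint_vel": joint speeds; "joint_efforts": joint torques, N m; "tool_pos": TCP position; "tool_rot": TCP orientation; "contact_force": force on the tool from outside, world axes, zero at the start; "ft_torque": the same for the moment, N m; "gripper_width": opening from 0.0 (shut) to 1.0 (fully open); "grasp_force": force on a finger pad.
Only numpy, scipy, OpenCV 4.12 (cv2) and the standard library are available. Lean on these libraries where they do the work, as an engineer would, in place of code of your own. Each camera call takes 0.05 s, during which the arm holds its last target. There are 200 camera calls.

## Working session

There is one attempt and no reset: what is moved stays moved. The work goes in short steps, Python scripts to look and compute and a shell command to move; the robot and the scene stay as the last step left them, time stands still between calls to the robot, and variables do not carry over. Pictures are saved under pics/ and viewed, at most 10 in all, crops included, and the job is handed in when it is done.

```bash
mkdir -p pics; cat > h.py <<'E'
import numpy as np,cv2
from plant import state,optics,ticket,nets
from scipy.spatial.transform import Rotation as Ro
def rot(q): return Ro.from_quat([q[1],q[2],q[3],q[0]])
def ray(ci,u,v):
    xd=np.array([(u-ci['cx'])/ci['fx'],(v-ci['cy'])/ci['fy']]);x=xd.copy()
    for _ in range(20): x=xd/(1+ci['k1']*(x@x))
    R=np.array(ci['R']);t=np.array(ci['t'])
    return -R.T@t, R.T@np.array([x[0],x[1],1])
def onz(ci,u,v,z):
    c,d=ray(ci,u,v); return c+d*(z-c[2])/d[2]
def proj(ci,X):
    p=np.array(ci['R'])@np.array(X)+np.array(ci['t']);x=p[:2]/p[2];x=x*(1+ci['k1']*(x@x))
    return np.array([ci['fx']*x[0]+ci['cx'],ci['fy']*x[1]+ci['cy']])
def togo(p,yaw_rot=None):
    """fraction shift in tool axes to reach world point p"""
    s=state();R=rot(s['tool_rot']); return R.inv().apply(np.array(p)-s['tool_pos'])/0.8
E
python3 - <<'E'
from h import *
for c in('top','side'):
    im=optics.grab_frame(c); cv2.imwrite(f'pics/{c}0.png',im[:,:,::-1])
    for n in('press_stand','cell_center','zero_knob','heatsink_1') :
        for b in nets.boxes_of(c,n)[:4]: print(c,n,np.round(b['bbox']),round(b['confidence'],2), np.round(onz(optics.camera_info(c),*b['bbox'][:2],0.01),3))
s=state();print(s); print(rot(s['tool_rot']).as_matrix().round(3))
E
```

```text
top press_stand [293. 242.  62.  67.] 0.71 [0.516 0.057 0.01 ]
top cell_center [405. 292.  18.  19.] 0.72 [ 0.421 -0.242  0.01 ]
top cell_center [438. 291.  10.  21.] 0.47 [ 0.431 -0.325  0.01 ]
top zero_knob [309. 221.  15.  20.] 0.68 [0.575 0.023 0.01 ]
top heatsink_1 [420. 250.  15.  10.] 0.49 [ 0.533 -0.272  0.01 ]
side press_stand [317. 253.  67.  46.] 0.9 [0.525 0.075 0.01 ]
side press_stand [297. 343.  25.  24.] 0.71 [ 0.422 -0.239  0.01 ]
side cell_center [298. 346.  26.  22.] 0.73 [ 0.423 -0.245  0.01 ]
side cell_center [311. 378.  30.  20.] 0.7 [ 0.434 -0.33   0.01 ]
side cell_center [317. 251.  66.  48.] 0.69 [0.527 0.085 0.01 ]
side zero_knob [339. 246.  15.  14.] 0.68 [0.588 0.097 0.01 ]
side heatsink_1 [356. 345.  16.  19.] 0.68 [ 0.535 -0.267  0.01 ]
side heatsink_1 [416. 359.  26.  31.] 0.41 [ 0.635 -0.326  0.01 ]
{'time': 0.5, 'joint_pos': array([ 1.16800414e+00,  5.26972299e-02,  1.61294784e+00, -6.73312566e-07,
        1.47598902e+00, -1.18953126e-01]), 'joint_vel': array([ 0.0002878 ,  0.00057514, -0.00294536, -0.00057264, -0.00281175,
        0.00183313]), 'joint_efforts': array([-4.19935013e-04, -3.93207264e+01, -3.70030117e+01, -8.61257740e-05,
        1.23687510e-03,  4.91010326e-06]), 'tool_pos': array([0.1749843 , 0.59996678, 0.23127668]), 'tool_rot': array([-5.01973919e-06,  1.41443574e-01,  9.89946319e-01, -2.01029987e-05]), 'contact_force': array([-0.26081709, -0.8078914 ,  0.76230717]), 'ft_torque': array([-0.00324693, -0.00889377, -0.02402286]), 'grasp_force': 0.0, 'gripper_width': 1.0001024004525256}
[[-0.96  0.28 -0.  ]
 [ 0.28  0.96 -0.  ]
 [ 0.   -0.   -1.  ]]
```

```bash
python3 - <<'E'
import cv2
im=cv2.imread('pics/top0.png'); cv2.imwrite('pics/top0c.png',cv2.resize(im[160:340,230:490],None,fx=3,fy=3,interpolation=cv2.INTER_CUBIC))
E
```

```text
(no output)
```

View pics/top0c.png

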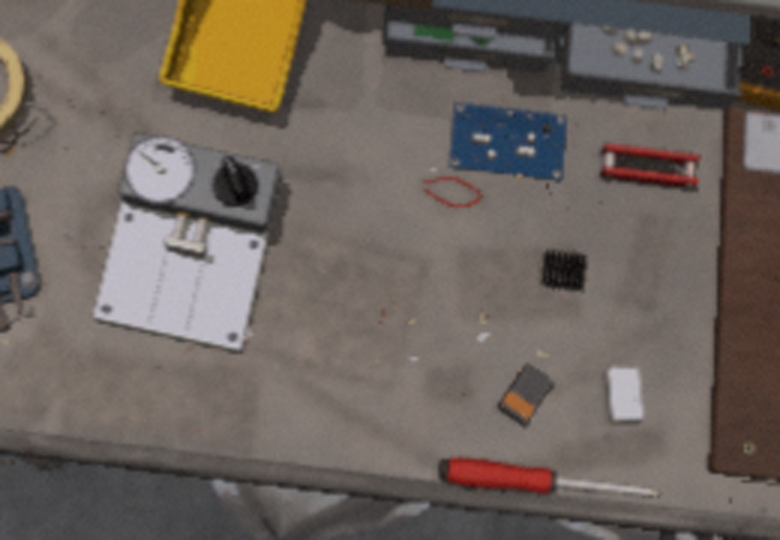

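The top view shows the stand at crop (190,240) with its knob at (235,180). There are two cell candidates: the dark grey block with an orange strip at crop (527,393), pixel (405,292), and a white block at crop (625,394), pixel (438,291). The dark grey one is the cell that was described. I'll confirm it with a wrist-camera crop before reaching for it. Next I'll estimate the stand's frame.

```bash
python3 - <<'E'
from h import *
ci=optics.camera_info('top')
P={k:onz(ci,230+u/3,160+v/3,z) for k,(u,v,z) in dict(fl=(95,318,.014),fr=(243,350,.014),bar=(235,178,.086),cell0=(512,408,.018),cell1=(539,378,.018)).items()}
for k in P: print(k,P[k].round(3))
d=P['fl']-P['fr'];yaw=np.arctan2(-d[0],d[1]);print('yaw',yaw)
c,s=np.cos(yaw),np.sin(yaw);R=np.array([[c,-s],[s,c]])
o=((P['fl']+P['fr'])/2)[:2]+R@[.08,0];print('origin',o,'knob',o+R@[.05,-.031])
ci=optics.camera_info('wrist');S=state();Rt=rot(S['tool_rot']).as_matrix()
R=np.array(ci['R']);print('cam in tool',Rt.T@(-R.T@ci['t']-S['tool_pos']),'\n',(R@Rt).round(3),ci['fx'])
print(togo([o[0],o[1],.25]))
E
```

```text
fl [0.443 0.127 0.014]
fr [ 0.431 -0.001  0.014]
bar [0.56  0.021 0.086]
cell0 [ 0.408 -0.23   0.018]
cell1 [ 0.436 -0.251  0.018]
yaw -0.0947112203828626
origin [0.51628538 0.0557038 ] knob [0.56312963 0.02011425]
cam in tool [ 0.0699611   0.00030555 -0.14432316] 
 [[-0.     1.    -0.001]
 [-0.961 -0.    -0.276]
 [-0.276  0.001  0.961]] 366.19438627548243
[-0.60007719 -0.53363423 -0.0233847 ]
```

```bash
python3 -m inch '[{"dx":-0.3,"dy":-0.267},{"dx":-0.3,"dy":-0.267},{"dx":-0.3,"dy":-0.267},{"dx":-0.3,"dy":-0.267},{"dx":-0.3,"dy":-0.267}]' 1; cat > g.py <<'E'
import sys
from h import *
# g.py x y z yaw : print fractions (shift in current tool axes) and rz (fraction), tilt
a=[float(v) for v in sys.argv[1:5]]
s=state();R=rot(s['tool_rot']).as_matrix()
yaw=np.arctan2(R[1,0],R[0,0])
dy=(a[3]-yaw+np.pi)%(2*np.pi)-np.pi
print('pos',s['tool_pos'].round(4),'yaw',yaw.round(4),'zaxis',R[:,2].round(4),'t',s['time'],'q6',s['joint_pos'][5].round(2))
print('F',s['contact_force'].round(2),'w',round(s['gripper_width'],3),'g',round(s['grasp_force'],1))
d=(R.T@(np.array(a[:3])-s['tool_pos'])/.8)
# full target rotation: yaw and straight down
T=np.array([[np.cos(a[3]),np.sin(a[3]),0],[np.sin(a[3]),-np.cos(a[3]),0],[0,0,-1]])
print('dxyz',d.round(4),'r',(Ro.from_matrix(R.T@T).as_rotvec()/1.5).round(4),'rows',round(np.linalg.norm(d)*16,1),round(abs(dy)/.15,1))
E
python3 g.py .516 .056 .25 3.047
```

```text
pos [0.175  0.6    0.2313] yaw 2.8578 zaxis [-0. -0. -1.] t 0.5 q6 -0.12
F [-0.26 -0.81  0.76] w 1.0 g 0.0
dxyz [-0.5996 -0.5334 -0.0234] r [-0.     -0.     -0.1262] rows 12.8 1.3validation failed for argument at $[0]...
```

```bash
python3 -m inch '[{"dx":-0.3,"dy":-0.267,"dz":0,"rx":0,"ry":0,"rz":0},{"dx":-0.3,"dy":-0.267,"dz":0,"rx":0,"ry":0,"rz":0},{"dx":-0.3,"dy":-0.267,"dz":0,"rx":0,"ry":0,"rz":0},{"dx":-0.3,"dy":-0.267,"dz":0,"rx":0,"ry":0,"rz":0},{"dx":-0.3,"dy":-0.267,"dz":0,"rx":0,"ry":0,"rz":0}]' 1; 
python3 g.py .516 .056 .25 3.047
```

```text
time: 1.0
tool_pos: [0.3083, 0.3865, 0.2315]
tool_rot: [0.0, 0.141, 0.99, 0.0]
contact_force: [0.4, 0.6, 0.4]
gripper_width: 0.998
grasp_force: 0.0
pos [0.3083 0.3865 0.2315] yaw 2.8585 zaxis [ 7.e-04  5.e-04 -1.e+00] t 1.0 q6 -0.54
F [0.44 0.61 0.39] w 0.998 g 0.0
dxyz [-0.3647 -0.3242 -0.0231] r [ 0.0004  0.0004 -0.1257] rows 7.8 1.3
```

```bash
python3 -m inch '[{"dx":-0.36,"dy":-0.32,"dz":-0.023,"rx":0,"ry":0,"rz":-0.126},{"dx":-0.36,"dy":-0.32,"dz":-0.023,"rx":0,"ry":0,"rz":-0.126},{"dx":-0.36,"dy":-0.32,"dz":-0.023,"rx":0,"ry":0,"rz":-0.126},{"dx":-0.36,"dy":-0.32,"dz":-0.023,"rx":0,"ry":0,"rz":-0.126},{"dx":-0.36,"dy":-0.32,"dz":-0.023,"rx":0,"ry":0,"rz":-0.126}]' 1; 
python3 g.py .516 .056 .25 3.047
```

```text
time: 1.5
tool_pos: [0.4379, 0.1802, 0.2435]
tool_rot: [0.001, 0.047, 0.999, 0.0]
contact_force: [0.2, 0.9, -1.0]
gripper_width: 0.995
grasp_force: 0.0
pos [0.4379 0.1802 0.2435] yaw 3.0468 zaxis [ 1.3e-03  4.0e-04 -1.0e+00] t 1.5 q6 -1.24
F [ 0.23  0.92 -1.05] w 0.995 g 0.0
dxyz [-0.1119 -0.1453 -0.0081] r [ 0.0004  0.0008 -0.0001] rows 2.9 0.0
```

```bash
python3 -m inch '[{"dx":-0.11,"dy":-0.145,"dz":-0.008,"rx":0,"ry":0,"rz":0},{"dx":-0.11,"dy":-0.145,"dz":-0.008,"rx":0,"ry":0,"rz":0},{"dx":-0.11,"dy":-0.145,"dz":-0.008,"rx":0,"ry":0,"rz":0},{"dx":-0.11,"dy":-0.145,"dz":-0.008,"rx":0,"ry":0,"rz":0},{"dx":-0.11,"dy":-0.145,"dz":-0.008,"rx":0,"ry":0,"rz":0}]' 1; 
python3 g.py .516 .056 .25 3.047
python3 - <<'E'
from h import *
ci=optics.camera_info('wrist');im=optics.grab_frame('wrist');cv2.imwrite('pics/w1.png',im[:,:,::-1])
import pickle;pickle.dump(ci,open('w1.pkl','wb'))
for n in('press_stand','zero_knob','fence'):
  for b in nets.boxes_of('wrist',n)[:2]: print(n,np.round(b['bbox']),b['confidence'])
E
```

```text
time: 2.0
tool_pos: [0.5141, 0.0574, 0.2493]
tool_rot: [-0.0, 0.048, 0.999, 0.0]
contact_force: [-0.1, 0.2, 0.3]
gripper_width: 0.999
grasp_force: 0.0
pos [0.5141 0.0574 0.2493] yaw 3.0446 zaxis [-5.e-04  4.e-04 -1.e+00] t 2.0 q6 -1.51
F [-0.06  0.2   0.26] w 0.999 g 0.0
dxyz [-0.0026 -0.0015 -0.0009] r [ 0.0003 -0.0003 -0.0016] rows 0.1 0.0
press_stand [316. 210. 132. 168.] 0.63
press_stand [498.  48.  72.  96.] 0.37
zero_knob [284. 272.  38.  42.] 0.69
zero_knob [513. 293.  99.  92.] 0.47
fence [317. 215.  41.  32.] 0.82
```

View pics/w1.png

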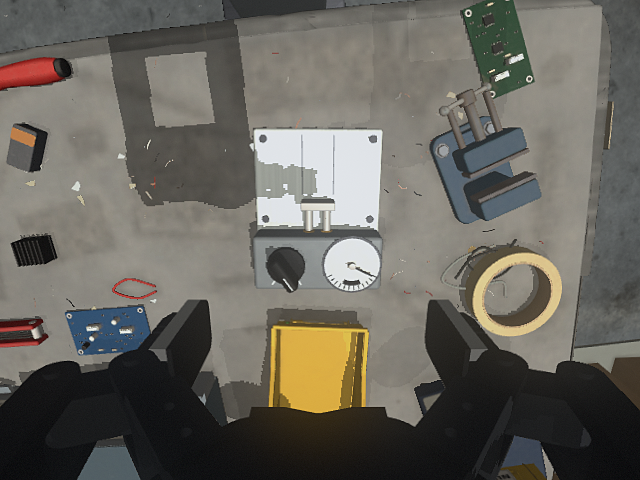

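The wrist view shows the stand from (254,129) to (382,290). The knob is at (285,268) with its bar slanted, and the dial is at (352,264). The real cell, dark with an orange strip, is at (27,147).

```bash
python3 - <<'E'
from h import *
import pickle
from scipy.optimize import least_squares
ci=pickle.load(open('w1.pkl','rb'))
pts=[((254,129),(-.08,.065*-1,.014)),((381.5,129),(-.08,.065,.014)),((255,289),(.078,-.065,.05)),((383,288),(.078,.065,.05)),((301.5,199),(-.010,-.017,.040)),((334.5,199),(-.010,.017,.040))]
def W(p,X):
    c,s=np.cos(p[2]),np.sin(p[2]);return [p[0]+c*X[0]-s*X[1],p[1]+s*X[0]+c*X[1],X[2]]
f=lambda p:np.concatenate([proj(ci,W(p,X))-u for u,X in pts])
r=least_squares(f,[.516,.056,-.095],loss='soft_l1');p=r.x
print(p,f(p).reshape(-1,2).round(1).tolist())
print('knob',W(p,(.05,-.031,.086)),proj(ci,W(p,(.05,-.031,.086))))
for n,a in(('barends',.6),):
  for s in(1,-1): print(proj(ci,W(p,(.05+s*.017*np.cos(a),-.031+s*.017*np.sin(a),.086))))
im=cv2.imread('pics/w1.png');cv2.imwrite('pics/w1c.png',cv2.resize(im[115:305,0:400],(800,380),interpolation=cv2.INTER_CUBIC))
E
```

```text
[ 0.51592465  0.05845698 -0.08927306] [[-1.6, -1.3], [1.3, -2.3], [0.0, 0.0], [-0.2, -0.0], [-0.7, 2.2], [1.2, 1.9]]
knob [np.float64(0.5629617449561691), np.float64(0.023122705990727316), 0.086] [284.44002326 276.20102339]
[295.49638409 290.49645192]
[273.1273442  261.55333929]
```

View pics/w1c.png

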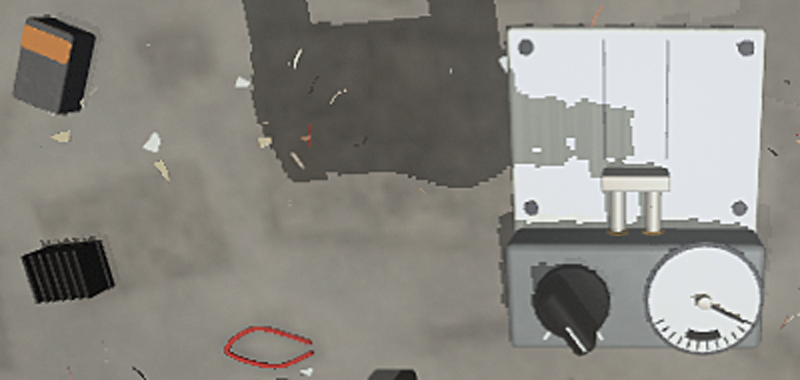

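The crop confirms it: the cell is the dark grey block with the orange strip at crop (50,65), and the white block isn't needed. I'll go above the knob now.

```bash
python3 g.py .563 .023 .11 3.652
```

```text
pos [0.5133 0.0594 0.2493] yaw 3.0486 zaxis [-1.e-04  2.e-04 -1.e+00] t 2.2 q6 -1.51
F [0.5  0.13 0.29] w 0.997 g 0.0
dxyz [-0.0661 -0.0395  0.1741] r [ 1.000e-04 -0.000e+00 -4.023e-01] rows 3.0 4.0
```

```bash
python3 -m inch '[{"dx":-0.066,"dy":-0.039,"dz":0.04,"rx":0,"ry":0,"rz":-0.1},{"dx":-0.066,"dy":-0.039,"dz":0.08,"rx":0,"ry":0,"rz":-0.2},{"dx":-0.066,"dy":-0.039,"dz":0.12,"rx":0,"ry":0,"rz":-0.3},{"dx":-0.066,"dy":-0.039,"dz":0.174,"rx":0,"ry":0,"rz":-0.402},{"dx":-0.066,"dy":-0.039,"dz":0.174,"rx":0,"ry":0,"rz":-0.402}]' 1; sleep 0
python3 -m inch '[{"dx":0,"dy":0,"dz":0,"rx":0,"ry":0,"rz":0},{"dx":0,"dy":0,"dz":0,"rx":0,"ry":0,"rz":0}]'
python3 g.py .563 .023 .063 3.652
python3 - <<'E'
from h import *
im=optics.grab_frame('wrist');cv2.imwrite('pics/w2.png',im[:,:,::-1])
E
```

```text
time: 2.7
tool_pos: [0.5581, 0.0237, 0.1032]
tool_rot: [-0.006, -0.252, 0.968, 0.002]
contact_force: [-0.6, 0.2, -0.5]
gripper_width: 0.998
grasp_force: 0.0
time: 2.9
tool_pos: [0.5651, 0.0227, 0.1133]
tool_rot: [0.002, -0.251, 0.968, -0.001]
contact_force: [0.4, -0.7, 0.0]
gripper_width: 0.997
grasp_force: 0.0
pos [0.5651 0.0227 0.1133] yaw -2.6344 zaxis [ 4.6e-03 -4.0e-04 -1.0e+00] t 2.9 q6 -2.17
F [ 0.42 -0.72  0.04] w 0.997 g 0.0
dxyz [0.0024 0.0018 0.0628] r [-0.0017  0.0026 -0.0022] rows 1.0 0.0
```

View pics/w2.png

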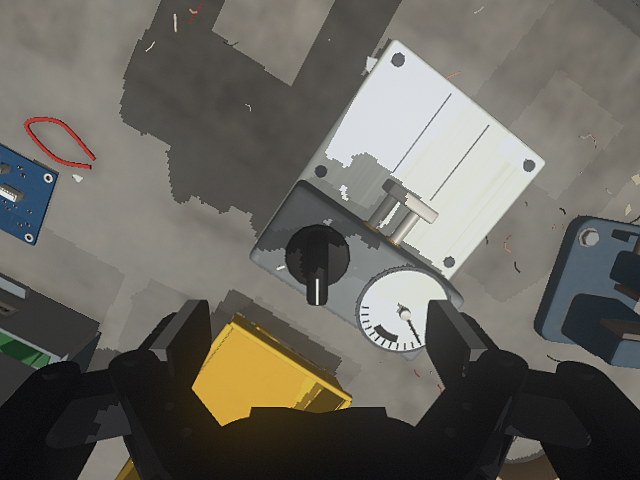

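The wrist view shows the bar upright in the image at column 318, midway between the fingers (208 and 428), so the alignment is good. I'll descend gently.

```bash
python3 -m inch '[{"dx":0,"dy":0.001,"dz":0.02,"rx":0,"ry":0,"rz":0},{"dx":0,"dy":0.001,"dz":0.04,"rx":0,"ry":0,"rz":0},{"dx":0,"dy":0.001,"dz":0.05,"rx":0,"ry":0,"rz":0},{"dx":0,"dy":0.001,"dz":0.06,"rx":0,"ry":0,"rz":0},{"dx":0,"dy":0.001,"dz":0.06,"rx":0,"ry":0,"rz":0}]' 1
python3 -m inch '[{"dx":0,"dy":0,"dz":0,"rx":0,"ry":0,"rz":0},{"dx":0,"dy":0,"dz":0,"rx":0,"ry":0,"rz":0},{"dx":0,"dy":0,"dz":0,"rx":0,"ry":0,"rz":0},{"dx":0,"dy":0,"dz":0,"rx":0,"ry":0,"rz":0},{"dx":0,"dy":0,"dz":0,"rx":0,"ry":0,"rz":0}]' -1
python3 -m inch '[{"dx":0,"dy":0,"dz":0,"rx":0,"ry":0,"rz":0},{"dx":0,"dy":0,"dz":0,"rx":0,"ry":0,"rz":0},{"dx":0,"dy":0,"dz":0,"rx":0,"ry":0,"rz":0},{"dx":0,"dy":0,"dz":0,"rx":0,"ry":0,"rz":0},{"dx":0,"dy":0,"dz":0,"rx":0,"ry":0,"rz":0}]' -1
python3 g.py .563 .023 .063 2.452
```

```text
time: 3.45
tool_pos: [0.5617, 0.023, 0.06]
tool_rot: [-0.002, -0.251, 0.968, 0.001]
contact_force: [0.4, -0.0, -0.4]
gripper_width: 0.999
grasp_force: 0.0
time: 3.95
tool_pos: [0.5635, 0.0225, 0.0626]
tool_rot: [0.001, -0.252, 0.968, -0.001]
contact_force: [7.6, -14.6, 5.0]
gripper_width: 0.143
grasp_force: 9.9
time: 4.45
tool_pos: [0.564, 0.0217, 0.0628]
tool_rot: [0.001, -0.251, 0.968, -0.001]
contact_force: [1.6, -5.3, 0.3]
gripper_width: 0.112
grasp_force: 62.7
pos [0.564  0.0217 0.0628] yaw -2.6338 zaxis [ 0.0023 -0.0023 -1.    ] t 4.45 q6 -2.17
F [ 1.64 -5.3   0.32] w 0.112 g 62.7
dxyz [ 0.0003  0.0021 -0.0002] r [-0.0015  0.0018  0.7982] rows 0.0 8.0
```

```bash
python3 -m inch '[{"dx":0,"dy":0,"dz":0,"rx":0,"ry":0,"rz":0.1},{"dx":0,"dy":0,"dz":0,"rx":0,"ry":0,"rz":0.19},{"dx":0,"dy":0,"dz":0,"rx":0,"ry":0,"rz":0.28},{"dx":0,"dy":0,"dz":0,"rx":0,"ry":0,"rz":0.37},{"dx":0,"dy":0,"dz":0,"rx":0,"ry":0,"rz":0.46}]' -1
python3 -m inch '[{"dx":0,"dy":0,"dz":0,"rx":0,"ry":0,"rz":0.09},{"dx":0,"dy":0,"dz":0,"rx":0,"ry":0,"rz":0.17},{"dx":0,"dy":0,"dz":0,"rx":0,"ry":0,"rz":0.25},{"dx":0,"dy":0,"dz":0,"rx":0,"ry":0,"rz":0.31},{"dx":0,"dy":0,"dz":0,"rx":0,"ry":0,"rz":0.34}]' -1
python3 g.py .563 .023 .063 2.402
python3 -m inch '[{"dx":0,"dy":0,"dz":0,"rx":0,"ry":0,"rz":0.01},{"dx":0,"dy":0,"dz":0,"rx":0,"ry":0,"rz":0.02},{"dx":0,"dy":0,"dz":0,"rx":0,"ry":0,"rz":0.02},{"dx":0,"dy":0,"dz":0,"rx":0,"ry":0,"rz":0.02}]' -1
python3 g.py .563 .023 .063 2.402
python3 -c "
from h import *
print(state()['ft_torque'])"
```

```text
time: 4.95
tool_pos: [0.5642, 0.021, 0.0628]
tool_rot: [0.002, 0.093, 0.996, -0.002]
contact_force: [2.7, -7.3, -0.3]
gripper_width: 0.116
grasp_force: 62.6
time: 5.45
tool_pos: [0.5641, 0.0205, 0.0628]
tool_rot: [0.002, 0.34, 0.94, -0.002]
contact_force: [1.4, -8.4, -0.1]
gripper_width: 0.113
grasp_force: 62.7
pos [0.5641 0.0205 0.0628] yaw 2.4476 zaxis [ 0.0025 -0.0048 -1.    ] t 5.45 q6 -0.97
F [ 1.37 -8.42 -0.06] w 0.113 g 62.7
dxyz [ 0.003   0.0015 -0.0002] r [-0.0013  0.0034  0.0304] rows 0.1 0.3
time: 5.85
tool_pos: [0.564, 0.0205, 0.0628]
tool_rot: [0.002, 0.352, 0.936, -0.002]
contact_force: [1.3, -8.2, 0.3]
gripper_width: 0.116
grasp_force: 62.8
pos [0.564  0.0205 0.0628] yaw 2.4212 zaxis [ 0.0025 -0.0051 -1.    ] t 5.85 q6 -0.94
F [ 1.3  -8.24  0.34] w 0.116 g 62.8
dxyz [ 0.003   0.0015 -0.0002] r [-0.0014  0.0035  0.0128] rows 0.1 0.1
[-1.28891442 -0.29996393  0.3434277 ]
```

```bash
python3 -m inch '[{"dx":0,"dy":0,"dz":0,"rx":0,"ry":0,"rz":0.02},{"dx":0,"dy":0,"dz":0,"rx":0,"ry":0,"rz":0.03},{"dx":0,"dy":0,"dz":0,"rx":0,"ry":0,"rz":0.03}]' -1
python3 -c "
from h import *
print(state()['ft_torque'])"
python3 g.py .563 .023 .063 2.402
python3 -m inch '[{"dx":0,"dy":0,"dz":0,"rx":0,"ry":0,"rz":0},{"dx":0,"dy":0,"dz":0,"rx":0,"ry":0,"rz":0},{"dx":0,"dy":0,"dz":0,"rx":0,"ry":0,"rz":0},{"dx":0,"dy":0,"dz":0,"rx":0,"ry":0,"rz":0},{"dx":0,"dy":0,"dz":0,"rx":0,"ry":0,"rz":0}]' 1
python3 -m inch '[{"dx":0,"dy":0,"dz":0,"rx":0,"ry":0,"rz":0},{"dx":0,"dy":0,"dz":0,"rx":0,"ry":0,"rz":0},{"dx":0,"dy":0,"dz":0,"rx":0,"ry":0,"rz":0},{"dx":0,"dy":0,"dz":0,"rx":0,"ry":0,"rz":0},{"dx":0,"dy":0,"dz":0,"rx":0,"ry":0,"rz":0}]' 1
python3 g.py .563 .023 .063 2.402
python3 - <<'E'
from h import *
im=optics.grab_frame('wrist');cv2.imwrite('pics/w3.png',im[:,:,::-1])
E
```

```text
time: 6.15
tool_pos: [0.564, 0.0204, 0.0629]
tool_rot: [0.002, 0.373, 0.928, -0.002]
contact_force: [1.4, -9.3, 0.4]
gripper_width: 0.112
grasp_force: 65.3
[-1.30822542 -0.31796153  1.01862994]
pos [0.564  0.0204 0.0629] yaw 2.3781 zaxis [ 0.0025 -0.0057 -1.    ] t 6.15 q6 -0.9
F [ 1.43 -9.31  0.45] w 0.112 g 65.3
dxyz [ 0.0032  0.0014 -0.0002] r [-0.0017  0.0038 -0.016 ] rows 0.1 0.2
time: 6.65
tool_pos: [0.5629, 0.0232, 0.0621]
tool_rot: [-0.0, 0.374, 0.927, 0.0]
contact_force: [0.2, 0.3, -0.2]
gripper_width: 0.95
grasp_force: 0.0
time: 7.15
tool_pos: [0.563, 0.0229, 0.0622]
tool_rot: [0.0, 0.374, 0.927, -0.0]
contact_force: [-0.3, 0.4, -0.5]
gripper_width: 0.999
grasp_force: 0.0
pos [0.563  0.0229 0.0622] yaw 2.3748 zaxis [ 0. -0. -1.] t 7.15 q6 -0.9
F [-0.3   0.36 -0.47] w 0.999 g 0.0
dxyz [ 0.0001  0.0001 -0.0011] r [-0.      0.     -0.0181] rows 0.0 0.2
```

View pics/w3.png

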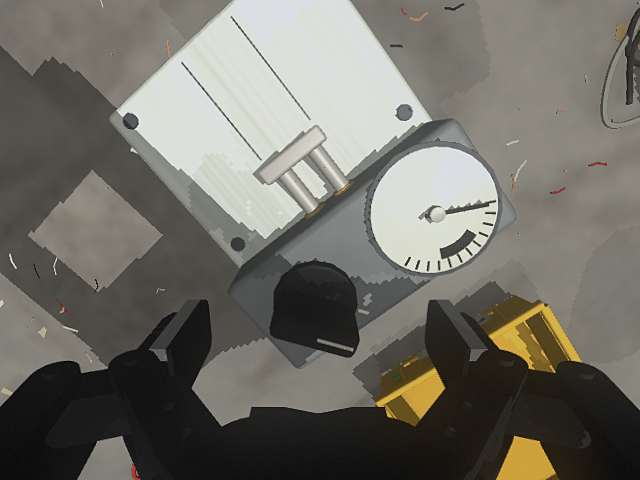

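The torque rose from 0.34 to 1.02 N·m against the stop, so step 1 is met. The picture shows the knob sprung back at (315,310) with its bar clear of both open fingers. Next I'll lift and go to the cell.

```bash
python3 -m inch '[{"dx":0,"dy":0,"dz":-0.05,"rx":0,"ry":0,"rz":0},{"dx":0,"dy":0,"dz":-0.1,"rx":0,"ry":0,"rz":0},{"dx":0,"dy":0,"dz":-0.15,"rx":0,"ry":0,"rz":0},{"dx":0,"dy":0,"dz":-0.17,"rx":0,"ry":0,"rz":0},{"dx":0,"dy":0,"dz":-0.17,"rx":0,"ry":0,"rz":0}]' 1
python3 g.py .425 -.24 .2 2.5
```

```text
time: 7.7
tool_pos: [0.5649, 0.0227, 0.2016]
tool_rot: [0.003, 0.374, 0.927, 0.001]
contact_force: [0.9, 0.4, 0.0]
gripper_width: 1.003
grasp_force: 0.0
pos [0.5649 0.0227 0.2016] yaw 2.3748 zaxis [ 6.4e-03 -6.0e-04 -1.0e+00] t 7.7 q6 -0.9
F [0.91 0.43 0.04] w 1.003 g 0.0
dxyz [-0.1019 -0.3578  0.0011] r [ 0.0025  0.0035 -0.0835] rows 6.0 0.8
```

```bash
python3 -m inch '[{"dx":-0.102,"dy":-0.358,"dz":0,"rx":0,"ry":0,"rz":0},{"dx":-0.102,"dy":-0.358,"dz":0,"rx":0,"ry":0,"rz":0},{"dx":-0.102,"dy":-0.358,"dz":0,"rx":0,"ry":0,"rz":0},{"dx":-0.102,"dy":-0.358,"dz":0,"rx":0,"ry":0,"rz":0},{"dx":-0.102,"dy":-0.358,"dz":0,"rx":0,"ry":0,"rz":0}]' 1
python3 g.py .425 -.24 .2 2.5
```

```text
time: 8.2
tool_pos: [0.4432, -0.1984, 0.1951]
tool_rot: [-0.002, 0.374, 0.927, 0.0]
contact_force: [1.0, -1.1, 0.3]
gripper_width: 1.001
grasp_force: 0.0
pos [ 0.4432 -0.1984  0.1951] yaw 2.3753 zaxis [-0.0035  0.0023 -1.    ] t 8.2 q6 -1.38
F [ 1.01 -1.11  0.26] w 1.001 g 0.0
dxyz [-0.0196 -0.0532 -0.0062] r [-0.0004 -0.0028 -0.0831] rows 0.9 0.8
```

```bash
python3 -m inch '[{"dx":-0.02,"dy":-0.053,"dz":0,"rx":0,"ry":0,"rz":-0.083},{"dx":-0.02,"dy":-0.053,"dz":0,"rx":0,"ry":0,"rz":-0.083},{"dx":-0.02,"dy":-0.053,"dz":0,"rx":0,"ry":0,"rz":-0.083},{"dx":-0.02,"dy":-0.053,"dz":0,"rx":0,"ry":0,"rz":-0.083}]' 1
python3 g.py .425 -.24 .2 2.5
python3 - <<'E'
from h import *
import pickle
ci=optics.camera_info('wrist');im=optics.grab_frame('wrist');cv2.imwrite('pics/w4.png',im[:,:,::-1]);pickle.dump(ci,open('w4.pkl','wb'))
for b in nets.outline_of('wrist','cell_center')[:3]:
    m=b['pixels'].astype(np.uint8);c=max(cv2.findContours(m,0,2)[0],key=cv2.contourArea)
    print(np.round(b['bbox']),round(b['confidence'],2),cv2.minAreaRect(c))
    print(onz(ci,*b['bbox'][:2],.009).round(4))
E
```

```text
time: 8.6
tool_pos: [0.4274, -0.2381, 0.1964]
tool_rot: [-0.001, 0.316, 0.949, 0.001]
contact_force: [0.1, -0.1, 0.1]
gripper_width: 1.0
grasp_force: 0.0
pos [ 0.4274 -0.2381  0.1964] yaw 2.4994 zaxis [-0.002   0.0021 -1.    ] t 8.6 q6 -1.59
F [ 0.13 -0.1   0.07] w 1.0 g 0.0
dxyz [ 0.001  -0.0037 -0.0045] r [ 0.0003 -0.0019 -0.0004] rows 0.1 0.0
[246. 271.  53.  51.] 0.88 ((247.94091796875, 273.0223388671875), (47.4230842590332, 33.0096321105957), 42.709388732910156)
[ 0.4309 -0.3265  0.009 ]
[311. 215.  38.  59.] 0.62 ((310.576904296875, 214.02532958984375), (51.33130645751953, 29.852764129638672), 81.67434692382812)
[ 0.4239 -0.2424  0.009 ]
```

View pics/w4.png

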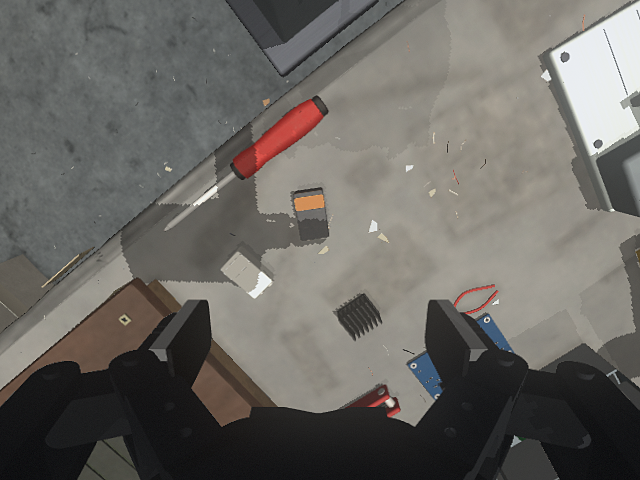

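The wrist view shows the dark cell with the orange strip at (311,215), lying nearly along the image's vertical. The white block is at (246,271), the heat sink at (358,316) and the driver at (280,138). I'll fit the cell's pose to its outline.

```bash
python3 - <<'E'
from h import *
import pickle
from scipy.optimize import minimize
ci=pickle.load(open('w4.pkl','rb'))
b=[b for b in nets.outline_of('wrist','cell_center') if abs(b['bbox'][0]-311)<20][0]
m=b['pixels'].astype(np.uint8)
def mask(p):
    c,s=np.cos(p[2]),np.sin(p[2])
    q=[proj(ci,[p[0]+c*x-s*y,p[1]+s*x+c*y,z]) for x in(-.023,.023) for y in(-.013,.013) for z in(0,.018)]
    h=cv2.convexHull(np.float32(q));k=np.zeros((480,640),np.uint8)
    cv2.fillConvexPoly(k,np.int32(np.round(h*16)),1,shift=4);return k
def f(p): k=mask(p);return 1-(k&m).sum()/(k|m).sum()
best=min((minimize(f,[.4239,-.2424,a],method='Nelder-Mead',options=dict(initial_simplex=[[.424,-.242,a],[.430,-.242,a],[.424,-.236,a],[.424,-.242,a+.2]])) for a in(-.3,-.5,-.7,-.9)),key=lambda r:r.fun)
print(best.x,best.fun, best.x[2]+np.pi)
x=best.x
import os
os.system(f'python3 g.py {x[0]} {x[1]} .06 {x[2]+np.pi}')
E
```

```text
pos [ 0.4281 -0.2381  0.1975] yaw 2.5013 zaxis [-7.e-04  7.e-04 -1.e+00] t 8.75 q6 -1.59
F [-0.47  0.15 -0.89] w 0.999 g 0.0
dxyz [ 0.002  -0.0075  0.1719] r [ 0.0002 -0.0006 -0.0922] rows 2.8 0.9
[ 0.42306709 -0.24182034 -0.50201671] 0.07240948813982517 2.639575946987711
```

```bash
python3 -m inch '[{"dx":0.002,"dy":-0.007,"dz":0.06,"rx":0,"ry":0,"rz":-0.092},{"dx":0.002,"dy":-0.007,"dz":0.11,"rx":0,"ry":0,"rz":-0.092},{"dx":0.002,"dy":-0.007,"dz":0.15,"rx":0,"ry":0,"rz":-0.092},{"dx":0.002,"dy":-0.007,"dz":0.17,"rx":0,"ry":0,"rz":-0.092},{"dx":0.002,"dy":-0.007,"dz":0.17,"rx":0,"ry":0,"rz":-0.092}]' 0.4
python3 -m inch '[{"dx":0,"dy":0,"dz":0.02,"rx":0,"ry":0,"rz":0},{"dx":0,"dy":0,"dz":0.04,"rx":0,"ry":0,"rz":0},{"dx":0,"dy":0,"dz":0.055,"rx":0,"ry":0,"rz":0},{"dx":0,"dy":0,"dz":0.055,"rx":0,"ry":0,"rz":0},{"dx":0,"dy":0,"dz":0.055,"rx":0,"ry":0,"rz":0}]' 0.4
python3 g.py .4231 -.2418 .004 2.6396
```

```text
time: 9.25
tool_pos: [0.4214, -0.2404, 0.0589]
tool_rot: [-0.003, 0.249, 0.969, 0.001]
contact_force: [-0.1, 0.3, 0.2]
gripper_width: 0.697
grasp_force: 0.0
time: 9.75
tool_pos: [0.4236, -0.243, 0.0189]
tool_rot: [0.0, 0.249, 0.968, -0.0]
contact_force: [0.6, -0.0, 0.1]
gripper_width: 0.698
grasp_force: 0.0
pos [ 0.4236 -0.243   0.0189] yaw 2.6378 zaxis [ 7.e-04 -6.e-04 -1.e+00] t 9.75 q6 -1.74
F [ 0.56 -0.02  0.11] w 0.698 g 0.0
dxyz [0.0013 0.0011 0.0186] r [-0.0001  0.0006 -0.0012] rows 0.3 0.0
```

```bash
python3 -m inch '[{"dx":0.001,"dy":0.001,"dz":0.01,"rx":0,"ry":0,"rz":0},{"dx":0.001,"dy":0.001,"dz":0.019,"rx":0,"ry":0,"rz":0},{"dx":0.001,"dy":0.001,"dz":0.019,"rx":0,"ry":0,"rz":0},{"dx":0.001,"dy":0.001,"dz":0.019,"rx":0,"ry":0,"rz":0}]' 0.4
python3 -m inch '[{"dx":0,"dy":0,"dz":0,"rx":0,"ry":0,"rz":0},{"dx":0,"dy":0,"dz":0,"rx":0,"ry":0,"rz":0},{"dx":0,"dy":0,"dz":0,"rx":0,"ry":0,"rz":0},{"dx":0,"dy":0,"dz":0,"rx":0,"ry":0,"rz":0},{"dx":0,"dy":0,"dz":0,"rx":0,"ry":0,"rz":0}]' -1
python3 -m inch '[{"dx":0,"dy":0,"dz":0,"rx":0,"ry":0,"rz":0},{"dx":0,"dy":0,"dz":0,"rx":0,"ry":0,"rz":0},{"dx":0,"dy":0,"dz":0,"rx":0,"ry":0,"rz":0}]' -1
python3 -m inch '[{"dx":0,"dy":0,"dz":-0.05,"rx":0,"ry":0,"rz":0},{"dx":0,"dy":0,"dz":-0.1,"rx":0,"ry":0,"rz":0},{"dx":0,"dy":0,"dz":-0.15,"rx":0,"ry":0,"rz":0},{"dx":0,"dy":0,"dz":-0.15,"rx":0,"ry":0,"rz":0},{"dx":0,"dy":0,"dz":-0.15,"rx":0,"ry":0,"rz":0}]' -1
python3 g.py .45 .062 .12 3.052
```

```text
time: 10.15
tool_pos: [0.4225, -0.2417, 0.0027]
tool_rot: [-0.0, 0.25, 0.968, 0.0]
contact_force: [0.4, -0.3, 0.9]
gripper_width: 0.699
grasp_force: 0.0
time: 10.65
tool_pos: [0.4231, -0.2422, 0.0035]
tool_rot: [0.001, 0.249, 0.968, -0.0]
contact_force: [-0.6, -0.7, 3.1]
gripper_width: 0.295
grasp_force: 60.3
time: 10.95
tool_pos: [0.4231, -0.2422, 0.0035]
tool_rot: [0.001, 0.249, 0.968, -0.0]
contact_force: [-0.0, 0.2, 5.4]
gripper_width: 0.288
grasp_force: 60.5
time: 11.45
tool_pos: [0.4228, -0.2419, 0.1232]
tool_rot: [0.0, 0.249, 0.968, -0.0]
contact_force: [0.1, 0.6, -1.2]
gripper_width: 0.288
grasp_force: 59.8
pos [ 0.4228 -0.2419  0.1232] yaw 2.6373 zaxis [ 8.e-04 -6.e-04 -1.e+00] t 11.45 q6 -1.74
F [ 0.14  0.56 -1.23] w 0.288 g 59.8
dxyz [0.1538 0.349  0.0038] r [-2.000e-04  6.000e-04 -2.764e-01] rows 6.1 2.8
```

```bash
python3 -m inch '[{"dx":0.154,"dy":0.349,"dz":0,"rx":0,"ry":0,"rz":0},{"dx":0.154,"dy":0.349,"dz":0,"rx":0,"ry":0,"rz":0},{"dx":0.154,"dy":0.349,"dz":0,"rx":0,"ry":0,"rz":0},{"dx":0.154,"dy":0.349,"dz":0,"rx":0,"ry":0,"rz":0},{"dx":0.154,"dy":0.349,"dz":0,"rx":0,"ry":0,"rz":0}]' -1
python3 g.py .455 .0615 .12 3.052
```

```text
time: 11.95
tool_pos: [0.4427, 0.0093, 0.1201]
tool_rot: [-0.002, 0.25, 0.968, -0.0]
contact_force: [0.8, -0.2, 0.0]
gripper_width: 0.292
grasp_force: 59.8
pos [0.4427 0.0093 0.1201] yaw 2.6367 zaxis [-4.5e-03  7.0e-04 -1.0e+00] t 11.95 q6 -1.21
F [ 0.85 -0.24  0.01] w 0.292 g 59.8
dxyz [0.0181 0.0645 0.0001] r [-0.0004 -0.003  -0.2768] rows 1.1 2.8
```

```bash
python3 -m inch '[{"dx":0.018,"dy":0.064,"dz":0,"rx":0,"ry":0,"rz":-0.09},{"dx":0.018,"dy":0.064,"dz":0,"rx":0,"ry":0,"rz":-0.18},{"dx":0.018,"dy":0.064,"dz":0,"rx":0,"ry":0,"rz":-0.277},{"dx":0.018,"dy":0.064,"dz":0,"rx":0,"ry":0,"rz":-0.277},{"dx":0.018,"dy":0.064,"dz":0,"rx":0,"ry":0,"rz":-0.277}]' -1
python3 g.py .455 .0615 .12 3.052
python3 - <<'E'
from h import *
import pickle
ci=optics.camera_info('wrist');im=optics.grab_frame('wrist');cv2.imwrite('pics/w5.png',im[:,:,::-1]);pickle.dump(ci,open('w5.pkl','wb'))
E
```

```text
time: 12.45
tool_pos: [0.4556, 0.0589, 0.1209]
tool_rot: [-0.002, 0.046, 0.999, -0.0]
contact_force: [-0.1, -1.1, -0.4]
gripper_width: 0.29
grasp_force: 59.8
pos [0.4556 0.0589 0.1209] yaw 3.0497 zaxis [-3.8e-03  1.0e-04 -1.0e+00] t 12.45 q6 -1.51
F [-0.06 -1.11 -0.44] w 0.29 g 59.8
dxyz [0.0011 0.0031 0.0011] r [-0.0002 -0.0025 -0.0016] rows 0.1 0.0
```

View pics/w5.png

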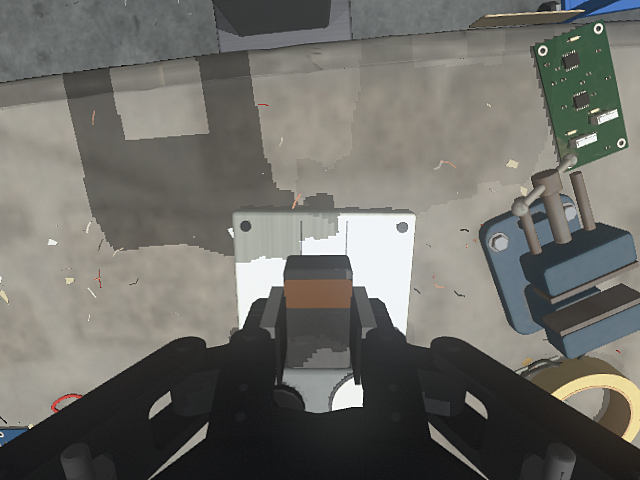

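The cell is held square in the fingers (columns 286–353, rear top edge at row 280). The deck's front edge runs from (233,213) to (415,213) and the deck lines are centred at about column 324.

```bash
python3 - <<'E'
from h import *
import pickle
ci=pickle.load(open('w5.pkl','rb'));S=state();R=rot(S['tool_rot']).as_matrix();T=S['tool_pos']
a,b=onz(ci,233,213,.014),onz(ci,415,213,.014);d=b-a;yaw=np.arctan2(-d[0],d[1]);print(a,b,'w',np.linalg.norm(d),'yaw',yaw)
m=(a+b)/2;x=np.array([np.cos(yaw),np.sin(yaw),0]);print('origin',m+.08*x)
for u,v in((285,280),(353,280)): print('cell rear corner in tool',R.T@(onz(ci,u,v,T[2]+.0145)-T))
print(T)
E
```

```text
[0.43224206 0.00190507 0.014     ] [0.44400002 0.12902529 0.014     ] w 0.12766283668913175 yaw -0.0922323952797595
origin [0.51778101 0.05809704 0.014     ]
cell rear corner in tool [ 0.0173543  -0.01188546 -0.01444777]
cell rear corner in tool [ 0.01733501  0.01395485 -0.01445265]
[0.4559435  0.05871107 0.12134092]
```

```bash
python3 g.py .469 .060 .030 3.0495
```

```text
pos [0.4559 0.0587 0.1213] yaw 3.0497 zaxis [-2.9e-03  1.0e-04 -1.0e+00] t 12.5 q6 -1.51
F [-0.06 -0.23 -0.28] w 0.291 g 59.8
dxyz [-0.0164  0.0031  0.1141] r [-0.0001 -0.0019  0.0002] rows 1.8 0.0
```

```bash
python3 -m inch '[{"dx":-0.016,"dy":0.003,"dz":0.03,"rx":0,"ry":-0.001,"rz":0},{"dx":-0.016,"dy":0.003,"dz":0.06,"rx":0,"ry":-0.001,"rz":0},{"dx":-0.016,"dy":0.003,"dz":0.09,"rx":0,"ry":-0.001,"rz":0},{"dx":-0.016,"dy":0.003,"dz":0.112,"rx":0,"ry":-0.001,"rz":0},{"dx":-0.016,"dy":0.003,"dz":0.112,"rx":0,"ry":-0.001,"rz":0}]' -1
python3 -m inch '[{"dx":0,"dy":0,"dz":0,"rx":0,"ry":0,"rz":0},{"dx":0,"dy":0,"dz":0,"rx":0,"ry":0,"rz":0}]' -1
python3 g.py .469 .060 .0175 3.0495
```

```text
time: 13.0
tool_pos: [0.4669, 0.0597, 0.0299]
tool_rot: [-0.003, 0.046, 0.999, -0.0]
contact_force: [-0.1, 0.7, -1.5]
gripper_width: 0.292
grasp_force: 59.8
time: 13.2
tool_pos: [0.4709, 0.06, 0.0346]
tool_rot: [0.002, 0.045, 0.999, -0.0]
contact_force: [-0.7, -0.4, -0.4]
gripper_width: 0.29
grasp_force: 59.8
pos [0.4709 0.06   0.0346] yaw 3.0517 zaxis [ 3.6e-03 -2.0e-04 -1.0e+00] t 13.2 q6 -1.51
F [-0.66 -0.37 -0.44] w 0.29 g 59.8
dxyz [ 0.0025 -0.0002  0.0214] r [0.0001 0.0024 0.0015] rows 0.3 0.0
```

```bash
python3 -m inch '[{"dx":0,"dy":0,"dz":0.005,"rx":0,"ry":0,"rz":0},{"dx":0,"dy":0,"dz":0.01,"rx":0,"ry":0,"rz":0},{"dx":0,"dy":0,"dz":0.015,"rx":0,"ry":0,"rz":0},{"dx":0,"dy":0,"dz":0.015,"rx":0,"ry":0,"rz":0},{"dx":0,"dy":0,"dz":0.015,"rx":0,"ry":0,"rz":0}]' -1
python3 -m inch '[{"dx":0,"dy":0,"dz":0,"rx":0,"ry":0,"rz":0},{"dx":0,"dy":0,"dz":0,"rx":0,"ry":0,"rz":0},{"dx":0,"dy":0,"dz":0,"rx":0,"ry":0,"rz":0}]' -1
python3 g.py .469 .060 .0175 3.0495
```

```text
time: 13.7
tool_pos: [0.4698, 0.0602, 0.0211]
tool_rot: [0.001, 0.044, 0.999, -0.0]
contact_force: [0.8, -0.5, 0.2]
gripper_width: 0.292
grasp_force: 59.8
time: 14.0
tool_pos: [0.4701, 0.0602, 0.0215]
tool_rot: [0.001, 0.044, 0.999, -0.0]
contact_force: [0.2, -0.0, -0.6]
gripper_width: 0.293
grasp_force: 59.8
pos [0.4701 0.0602 0.0215] yaw 3.0528 zaxis [ 1.8e-03 -1.0e-04 -1.0e+00] t 14.0 q6 -1.51
F [ 0.22 -0.02 -0.55] w 0.293 g 59.8
dxyz [ 0.0013 -0.0004  0.005 ] r [0.     0.0012 0.0022] rows 0.1 0.0
```

```bash
python3 -m inch '[{"dx":0,"dy":0,"dz":0.002,"rx":0,"ry":0.001,"rz":0.002},{"dx":0,"dy":0,"dz":0.004,"rx":0,"ry":0.001,"rz":0.002},{"dx":0,"dy":0,"dz":0.005,"rx":0,"ry":0.001,"rz":0.002},{"dx":0,"dy":0,"dz":0.005,"rx":0,"ry":0.001,"rz":0.002},{"dx":0,"dy":0,"dz":0.005,"rx":0,"ry":0.001,"rz":0.002}]' -1
python3 g.py .469 .060 .0175 3.0495
```

```text
time: 14.5
tool_pos: [0.47, 0.0602, 0.0175]
tool_rot: [0.0, 0.046, 0.999, -0.0]
contact_force: [-1.2, -0.1, 1.6]
gripper_width: 0.29
grasp_force: 60.1
pos [0.47   0.0602 0.0175] yaw 3.0498 zaxis [ 1.e-04 -0.e+00 -1.e+00] t 14.5 q6 -1.51
F [-1.21 -0.12  1.56] w 0.29 g 60.1
dxyz [ 0.0012 -0.0004 -0.    ] r [-0.      0.      0.0002] rows 0.0 0.0
```

```bash
python3 -m inch '[{"dx":-0.003,"dy":0,"dz":0,"rx":0,"ry":0,"rz":0},{"dx":-0.006,"dy":0,"dz":0,"rx":0,"ry":0,"rz":0},{"dx":-0.009,"dy":0,"dz":0,"rx":0,"ry":0,"rz":0},{"dx":-0.012,"dy":0,"dz":0,"rx":0,"ry":0,"rz":0},{"dx":-0.012,"dy":0,"dz":0,"rx":0,"ry":0,"rz":0}]' -1
python3 g.py .469 .060 .0175 3.0495
python3 -m inch '[{"dx":-0.002,"dy":0,"dz":0,"rx":0,"ry":0,"rz":0},{"dx":-0.004,"dy":0,"dz":0,"rx":0,"ry":0,"rz":0},{"dx":-0.006,"dy":0,"dz":0,"rx":0,"ry":0,"rz":0},{"dx":-0.006,"dy":0,"dz":0,"rx":0,"ry":0,"rz":0},{"dx":-0.006,"dy":0,"dz":0,"rx":0,"ry":0,"rz":0}]' -1
python3 g.py .469 .060 .0175 3.0495
```

```text
time: 15.0
tool_pos: [0.4803, 0.0592, 0.0175]
tool_rot: [0.001, 0.046, 0.999, -0.0]
contact_force: [0.1, -0.9, 1.0]
gripper_width: 0.291
grasp_force: 60.0
pos [0.4803 0.0592 0.0175] yaw 3.0497 zaxis [ 1.3e-03 -1.0e-04 -1.0e+00] t 15.0 q6 -1.51
F [ 0.09 -0.87  1.04] w 0.291 g 60.0
dxyz [ 0.0141 -0.0003 -0.    ] r [0.     0.0009 0.0002] rows 0.2 0.0
time: 15.5
tool_pos: [0.4847, 0.0589, 0.0175]
tool_rot: [0.0, 0.046, 0.999, -0.0]
contact_force: [-0.7, -0.3, 3.6]
gripper_width: 0.297
grasp_force: 60.2
pos [0.4847 0.0589 0.0175] yaw 3.0498 zaxis [ 9.e-04 -0.e+00 -1.e+00] t 15.5 q6 -1.51
F [-0.68 -0.25  3.56] w 0.297 g 60.2
dxyz [ 0.0196 -0.0004 -0.0001] r [0.     0.0006 0.0002] rows 0.3 0.0
```

```bash
python3 -m inch '[{"dx":-0.002,"dy":0,"dz":0,"rx":0,"ry":0,"rz":0},{"dx":-0.004,"dy":0,"dz":0,"rx":0,"ry":0,"rz":0},{"dx":-0.006,"dy":0,"dz":0,"rx":0,"ry":0,"rz":0},{"dx":-0.006,"dy":0,"dz":0,"rx":0,"ry":0,"rz":0},{"dx":-0.006,"dy":0,"dz":0,"rx":0,"ry":0,"rz":0}]' -1
python3 -c "
from h import *
im=optics.grab_frame('wrist');cv2.imwrite('pics/w6.png',im[:,:,::-1])
s=[state()['contact_force'] for _ in range(1)];print(s)"
```

```text
time: 16.0
tool_pos: [0.4882, 0.0585, 0.0174]
tool_rot: [-0.001, 0.046, 0.999, -0.0]
contact_force: [-5.1, 0.9, 8.6]
gripper_width: 0.293
grasp_force: 60.9
[array([-5.03925191,  0.61470729,  8.74696323])]
```

View pics/w6.png

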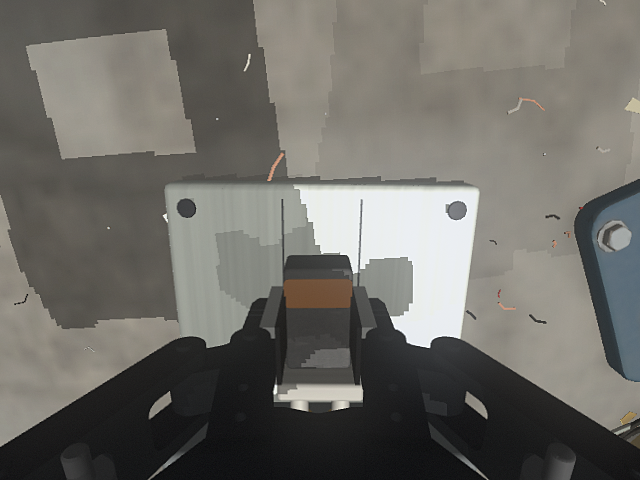

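The cell sits between the deck lines (282 and 361) and is centred on the fence (275–363). Contact has begun. I'll push on while easing the downward force.

```bash
python3 -m inch '[{"dx":-0.002,"dy":0,"dz":-0.001,"rx":0,"ry":0,"rz":0},{"dx":-0.004,"dy":0,"dz":-0.001,"rx":0,"ry":0,"rz":0},{"dx":-0.006,"dy":0,"dz":-0.001,"rx":0,"ry":0,"rz":0},{"dx":-0.006,"dy":0,"dz":-0.001,"rx":0,"ry":0,"rz":0},{"dx":-0.006,"dy":0,"dz":-0.001,"rx":0,"ry":0,"rz":0}]' -1
python3 g.py .469 .060 .0175 3.0495
```

```text
time: 16.55
tool_pos: [0.4918, 0.0582, 0.0175]
tool_rot: [-0.003, 0.046, 0.999, -0.0]
contact_force: [-8.0, 0.3, 8.7]
gripper_width: 0.295
grasp_force: 60.7
pos [0.4918 0.0582 0.0175] yaw 3.0497 zaxis [-5.5e-03  2.0e-04 -1.0e+00] t 16.55 q6 -1.51
F [-8.    0.3   8.68] w 0.295 g 60.7
dxyz [ 0.0286 -0.0003  0.0001] r [-0.0002 -0.0036  0.0001] rows 0.5 0.0
```

```bash
python3 -m inch '[{"dx":-0.002,"dy":0,"dz":-0.001,"rx":0,"ry":0,"rz":0},{"dx":-0.004,"dy":0,"dz":-0.001,"rx":0,"ry":0,"rz":0},{"dx":-0.006,"dy":0,"dz":-0.001,"rx":0,"ry":0,"rz":0},{"dx":-0.006,"dy":0,"dz":-0.001,"rx":0,"ry":0,"rz":0},{"dx":-0.006,"dy":0,"dz":-0.001,"rx":0,"ry":0,"rz":0}]' -1
python3 -m inch '[{"dx":0,"dy":0,"dz":0,"rx":0,"ry":0,"rz":0},{"dx":0,"dy":0,"dz":0,"rx":0,"ry":0,"rz":0},{"dx":0,"dy":0,"dz":0,"rx":0,"ry":0,"rz":0},{"dx":0,"dy":0,"dz":0,"rx":0,"ry":0,"rz":0},{"dx":0,"dy":0,"dz":0,"rx":0,"ry":0,"rz":0}]' -1
python3 g.py .469 .060 .0175 3.0495
python3 - <<'E'
from h import *
o=[]
for c,P in(('side',(.575,.085,.052)),('top',(.575,.085,.052))):
    ci=optics.camera_info(c);u,v=proj(ci,P).astype(int);im=optics.grab_frame(c)[:,:,::-1]
    o.append(cv2.resize(im[v-25:v+35,u-32:u+32],(400,375),interpolation=cv2.INTER_CUBIC))
cv2.imwrite('pics/d.png',np.hstack(o))
E
```

```text
time: 17.05
tool_pos: [0.4952, 0.0578, 0.0175]
tool_rot: [-0.004, 0.046, 0.999, -0.0]
contact_force: [-8.6, 0.3, 6.5]
gripper_width: 0.292
grasp_force: 60.7
time: 17.55
tool_pos: [0.4952, 0.0578, 0.0175]
tool_rot: [-0.004, 0.046, 0.999, -0.0]
contact_force: [-10.1, 0.1, 7.7]
gripper_width: 0.289
grasp_force: 60.7
pos [0.4952 0.0578 0.0175] yaw 3.0497 zaxis [-8.4e-03  4.0e-04 -1.0e+00] t 17.55 q6 -1.51
F [-10.11   0.15   7.71] w 0.289 g 60.7
dxyz [ 0.0329 -0.0003  0.0003] r [-0.0003 -0.0056  0.0001] rows 0.5 0.0
```

View pics/d.png

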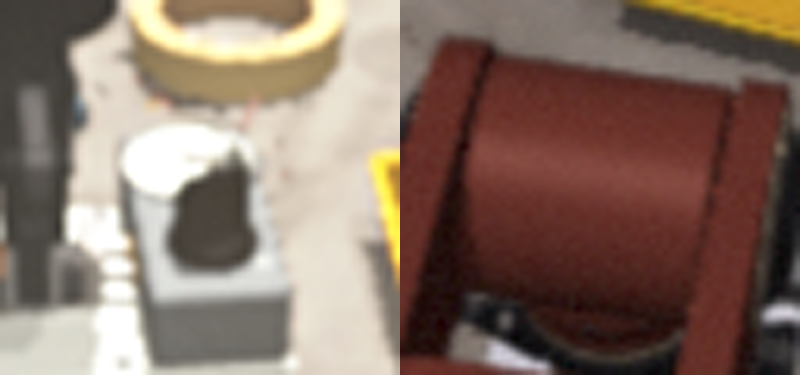

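The dial is hidden in both fixed views: the knob covers it in the side view and the arm in the top view. I'll work out the fence travel from a last wrist picture, using the cell's rear edge against the deck's front edge.

```bash
python3 - <<'E'
from h import *
import pickle
ci=optics.camera_info('wrist');im=optics.grab_frame('wrist');pickle.dump(ci,open('w7.pkl','wb'))
cv2.imwrite('pics/w7.png',cv2.resize(im[140:420,150:490,::-1],None,fx=2,fy=2,interpolation=cv2.INTER_CUBIC))
E
```

```text
(no output)
```

View pics/w7.png

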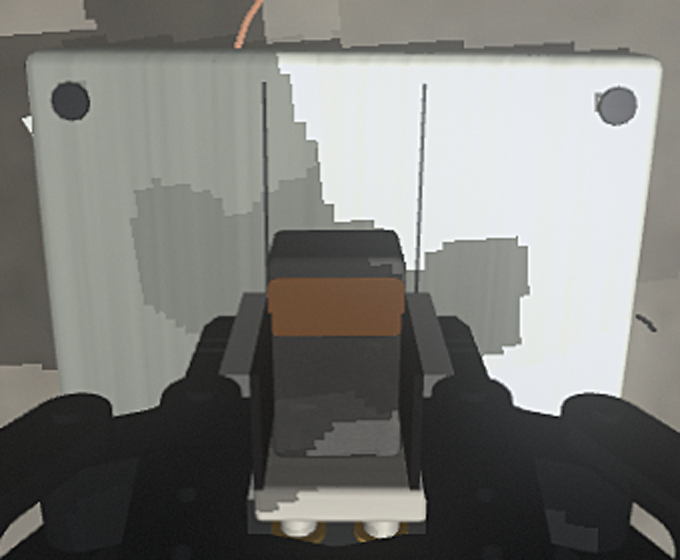

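```bash
python3 - <<'E'
from h import *
import pickle
ci=pickle.load(open('w7.pkl','rb'));s=state()
x=np.array([np.cos(-.092),np.sin(-.092),0])
g=lambda u,v,z:onz(ci,150+u/2,140+v/2,z)@x
e=[g(345,v,.014) for v in(52,58)]
T=s['tool_pos']@x
f=g(340,488,.040); fb=g(340,520,.040)
print('edge',e,'T',T,'fence comp est (face)',[f-(a+.07) for a in e],'(back)',[fb-(a+.078) for a in e])
for r in(257,280): print('rear',g(335,r,.032)-T)
print('front',g(335,457,.032)-T,'comp',[g(335,457,.032)-a-.07 for a in e])
y=np.array([.092,.996,0]);G=lambda u,v,z:onz(ci,150+u/2,140+v/2,z)@y*1000
print('lateral mm: deck',(G(265,200,.014)+G(421,200,.014))/2,'corners',(G(27,60,.014)+G(663,60,.014))/2,'cell',(G(270,400,.032)+G(403,400,.032))/2,'fence',(G(255,488,.04)+G(425,488,.04))/2)
E
```

```text
edge [np.float64(0.4296663684246158), np.float64(0.43084973210349237)] T 0.4878525852324606 fence comp est (face) [np.float64(0.012188562723555896), np.float64(0.011005199044679337)] (back) [np.float64(0.01177918997158045), np.float64(0.010595826292703836)]
rear -0.021359454745465856
rear -0.016702843040420134
front 0.02248279741457765 comp [np.float64(0.010669014222422446), np.float64(0.009485650543545887)]
lateral mm: deck 105.12778195141686 corners 105.5264295732692 cell 103.73498271972062 fence 104.41578793756639
```

The fence travel comes out at about 11 mm, the middle of the arc. That agrees with the roughly 9–10 N push. The cell is within 2 mm of the centre line and steady, so I'm handing the job in.

```bash
python3 -c "
from plant import ticket
print(ticket.job_done())"
```

```text
the job is handed in; nothing more can be done
None
```

The job is handed in: the gauge was zeroed, and the cell is held flat and square against the fence at about 11 mm of travel, estimated from the wrist picture and the push force because I could not see the needle itself; the hand-in returned no verdict.

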